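# Free two S-hooks caught in a wire shelf and put them away singly

### The arm

A 6-joint arm with a two-finger parallel gripper is mounted at the origin on a cart in front of the work surface, level with it; the furniture and walls round the work are solid. World frame = base frame: x ahead of the robot, y to its left, z up, the work surface at z = 0. Lengths are in m, angles in rad, forces in N, time in s.
With the tool pointing down it reaches from about 0.3 to 0.775 m from the base axis. Payload 14.6 kg.
Tool frame: the origin (TCP) lies at the very end of the fingers, on their centre line; the grasp point (between the pads) lies 19 mm behind it; z points along the fingers, y is the line along which they close (so a half turn about z gives the same grasp; the last joint's range is limited). The gripper opens to 94 mm and grips with 3 to 60 N. Pads are 16 mm wide; open, the fingers measure 119 mm over their backs; the gripper's body (75 mm by 177 mm) begins 78 mm behind the grasp point.
Start: joints at [1.161, 0.3, 1.521, -0, 1.321, -0.067], TCP at [0.185, 0.518, 0.205] pointing down, gripper open.
Joint ranges: [-3.03, 3.03], [-0.79, 2.21], [0.23, 2.52], [-1.04, 4.18], [0, 3.07], [-2.55, 2.55]. Speed limits (rad/s): [2.22, 2.22, 2.57, 3.14, 3.14, 3.14].

### API

Orientations are given as [roll, pitch, yaw] about the fixed x, y, z axes, in that order (R = Rz(yaw) Ry(pitch) Rx(roll)).
In Python, from station import status, vision, order, silhouettes gives the robot as it stands. The module is installed in compiled form; this text tells all that it offers.
- The arm moves only by the shell command python3 -m pendant 'ROWS' [FORCE]. ROWS is JSON, one flat list of numbers, 7 for each row, row after row: the shift along the tool's x, y, z in units of 500 mm (1.0 is 500 mm), then the turn, a rotation vector about the tool's x, y, z in units of 90 degrees (1.0 is 90 degrees), then the opening, from -1 (shut) to 1 (fully open). A call has 1 to 12 rows; each row is the pose to reach, as a shift and turn from the pose commanded when the call began, along the tool's axes at that moment; what a row does not reach only later rows make up. A row lasts 1/10 s, in which the tool goes at most 50 mm and 8.59 degrees, less where a joint would pass 70% of its speed; a pose out of reach is approached as far as the arm can. A call with a number of a shift or a turn outside -1 to 1 is refused whole. A call with a gripper value outside its range is refused whole. The fingers move at their own pace and stop on an object; FORCE is the grip in N (left out, the last holds). Time passes only in rows, so rows that repeat a pose let the fingers close. It gives the time, the measured TCP pose, the force, the opening and the grip force at its end, in the units of the state.
- status.get_obs(): the state, without advancing time (a new reading comes with each control period).
- vision.camera(name): name is "scene" or "top" or "wrist"; returns a dict with "pixels" (384x512x3 uint8, red, green, blue), "K" (3x3 intrinsics, pixels), "k1" (the pictures are not rectified: a ray, as slopes to the right and down, at radius r is drawn at 1 + k1 r^2 times it, then the intrinsics apply), "R" (3x3) and "t" (3): a world point X has camera coordinates R X + t. Camera axes: x right, y down, z forward; pixel columns grow to the right and rows downward; lengths in m; the calibration is good to about 2 mm. A picture is of the moment at which its call begins. There is no depth.
- order.hand_in(): hands the job in; it is judged then, once.
Trained networks look in a picture, given as the dict that the camera call returned (one of the last four; its "shot" number tells which), for a name from the list of things; names that differ only in an ending like _2 or _b are one class to them, and where a whole thing is asked for, a point or a joint stands for the part that bears it (a point fixed in the world has none). Each returns a list of dicts, best first, with "score" (0 to 1); they miss things now and then, are a little off and sometimes report something else, mostly with a low value. They report only what shows in the picture. A call takes as long as a camera call. They do not tell look-alikes from the thing itself.
- silhouettes(target, picture): "region" (384x512 bool, what is visible of it) and "extent" ([left, top, right, bottom] in pixels, round what is visible of it).
The state is a dict: "time_s": time; "qpos": joint angles; "joint_vel": joint speeds; "tau": joint torques, N m; "ee_pos": TCP position; "eef_rot": TCP orientation; "force": force on the tool from outside, world axes, zero at the start; "moment": the same for the moment, N m; "grip_width": finger opening in m; "grip_force": force on a finger pad.
Only numpy, scipy, OpenCV 4.12 (cv2) and the standard library are available. Lean on these libraries where they do the work, as an engineer would, in place of code of your own. Each camera call takes 0.05 s, during which the arm holds its last target. There are 200 camera calls.

### The job

Two steel S-hooks are hooked into the little wire shelf. Free each one by lifting it off its bar, twisting it so that its lower loop can pass between the bars, and drawing it out upwards, without dragging or tipping the shelf. Lay each hook down in the white tray, one hook to a compartment (either way round), and leave the salt shaker, the spice jar and the mug standing where they are.

Things in the scene. Friction and masses are not known exactly. Their poses are not given: they have to be found in the camera images.
- rack: Loose steel wire shelf, 1.2 kg, 150 (x) by 197 (y) by 103 mm high, open below; origin on the worktop under its centre. Six 5 mm bars along its y at x = -65, -39, -13, 13, 39, 65 mm, centres 100 mm up: 21 mm free between neighbours, end rails at y = -95, +95 mm. A hook's 34 mm loop passes between bars only if the hook's plane is turned parallel to them.
- hook_red: S-hook of 8 mm steel wire, red grip on top, about 70 g, flat in its x-z plane (z up as hung). Origin mid-S. Shank runs straight from (+13,0,+26) to (-13,0,-26) mm; loops: half circles of 13 mm radius (wire centre) about (0,0,26), open below, and (0,0,-26), open above; lowest point z = -43. Hung over the bar at rack x = -39 mm, bar at hook (0,0,32); shank in the gap at rack x = -26
- hook_blue: S-hook of 8 mm steel wire, blue grip on top, about 70 g, flat in its x-z plane (z up as hung). Origin mid-S. Shank runs straight from (+13,0,+26) to (-13,0,-26) mm; loops: half circles of 13 mm radius (wire centre) about (0,0,26), open below, and (0,0,-26), open above; lowest point z = -43. Hung over the bar at rack x = +39 mm, bar at hook (0,0,32); shank in the gap at rack x = +26
- hook_red_grip (a point): Centre of the red plastic grip block, 53 mm above the hook's origin; block 26 (x) by 10 (y) by 24 mm, 41 to 65 mm above the origin. The hook's own x points about along the rack's +x as it hangs.
- hook_blue_grip (a point): Centre of the blue plastic grip block, 53 mm above the hook's origin; block 26 (x) by 10 (y) by 24 mm, 41 to 65 mm above the origin. The hook's own x points about along the rack's -x as it hangs.
- hook_red_low (a point): Centre of the lower loop of the red-gripped hook, 26 mm below its origin. Free tips: upper one at hook x = -13 mm ending 20 mm above the origin, lower one at x = +13 mm ending 20 mm below it. Loops are 34 mm wide overall.
- hook_blue_low (a point): Centre of the lower loop of the blue-gripped hook, 26 mm below its origin. Free tips: upper one at hook x = -13 mm ending 20 mm above the origin, lower one at x = +13 mm ending 20 mm below it. Loops are 34 mm wide overall.
- tray: White open tray fixed to the worktop, 174 mm (x) by 228 mm (y), walls 45 mm high and 4 mm thick, floor 4 mm thick, with one dividing wall along its x that makes two compartments side by side in y, each 166 mm (x) by 108 mm (y). Origin under its centre.
- tray_left (a point): Centre of the floor (upper face) of the tray's compartment on its +y side; axes as the tray's.
- tray_right (a point): Centre of the floor (upper face) of the tray's compartment on its -y side; axes as the tray's.
- salt_shaker: Salt shaker, 44 mm across, 90 mm high, standing behind the rack; origin at its foot. To be left alone.
- spice_jar: Spice jar with dark cap, 41 mm across, 105 mm high, standing behind the rack; origin at its foot. To be left alone.
- mug: Green mug, 86 mm across, 122 mm with handle, 94 mm high, standing behind the gap between rack and tray; origin at its foot. To be left alone.
Mind the look-alikes: they are no part of the job. What is shaped like the hook_red but purple, turquoise or yellow is not meant.

How it is judged:
On the way, in this order (a step that is already met when the one before it is completed fails the run):
1. One of the hooks has been drawn up clear of the shelf's bars (z of any of hook_red, hook_blue in the frame of rack above 0.155 m), for 0.1 s.
2. One of the hooks lies at rest in a tray compartment (((x of hook_red in the frame of tray_left between -0.075 and 0.075 m and y of hook_red in the frame of tray_left between -0.05 and 0.05 m and z of hook_red in the frame of tray_left below 0.03 m and x of hook_red_grip in the frame of tray_left between -0.085 and 0.085 m and y of hook_red_grip in the frame of tray_left between -0.055 and 0.055 m and z of hook_red_grip in the frame of tray_left below 0.04 m and linear speed of hook_red below 0.03 m/s) or (x of hook_red in the frame of tray_right between -0.075 and 0.075 m and y of hook_red in the frame of tray_right between -0.05 and 0.05 m and z of hook_red in the frame of tray_right below 0.03 m and x of hook_red_grip in the frame of tray_right between -0.085 and 0.085 m and y of hook_red_grip in the frame of tray_right between -0.055 and 0.055 m and z of hook_red_grip in the frame of tray_right below 0.04 m and linear speed of hook_red below 0.03 m/s) or (x of hook_blue in the frame of tray_left between -0.075 and 0.075 m and y of hook_blue in the frame of tray_left between -0.05 and 0.05 m and z of hook_blue in the frame of tray_left below 0.03 m and x of hook_blue_grip in the frame of tray_left between -0.085 and 0.085 m and y of hook_blue_grip in the frame of tray_left between -0.055 and 0.055 m and z of hook_blue_grip in the frame of tray_left below 0.04 m and linear speed of hook_blue below 0.03 m/s) or (x of hook_blue in the frame of tray_right between -0.075 and 0.075 m and y of hook_blue in the frame of tray_right between -0.05 and 0.05 m and z of hook_blue in the frame of tray_right below 0.03 m and x of hook_blue_grip in the frame of tray_right between -0.085 and 0.085 m and y of hook_blue_grip in the frame of tray_right between -0.055 and 0.055 m and z of hook_blue_grip in the frame of tray_right below 0.04 m and linear speed of hook_blue below 0.03 m/s))), for 0.2 s.
At the end, for the whole second after the job is handed in: Each hook lies at rest in its own tray compartment, either way round: middle within 75 mm (x) and 50 mm (y) of its centre and under 30 mm above the floor, grip within 85 and 55 mm, under 40 mm up. Rack within 30 mm of its start and level; shaker, jar, mug upright within 40 mm of theirs ((((x of hook_red in the frame of tray_left between -0.075 and 0.075 m and y of hook_red in the frame of tray_left between -0.05 and 0.05 m and z of hook_red in the frame of tray_left below 0.03 m and x of hook_red_grip in the frame of tray_left between -0.085 and 0.085 m and y of hook_red_grip in the frame of tray_left between -0.055 and 0.055 m and z of hook_red_grip in the frame of tray_left below 0.04 m and linear speed of hook_red below 0.03 m/s) and (x of hook_blue in the frame of tray_right between -0.075 and 0.075 m and y of hook_blue in the frame of tray_right between -0.05 and 0.05 m and z of hook_blue in the frame of tray_right below 0.03 m and x of hook_blue_grip in the frame of tray_right between -0.085 and 0.085 m and y of hook_blue_grip in the frame of tray_right between -0.055 and 0.055 m and z of hook_blue_grip in the frame of tray_right below 0.04 m and linear speed of hook_blue below 0.03 m/s)) or ((x of hook_red in the frame of tray_right between -0.075 and 0.075 m and y of hook_red in the frame of tray_right between -0.05 and 0.05 m and z of hook_red in the frame of tray_right below 0.03 m and x of hook_red_grip in the frame of tray_right between -0.085 and 0.085 m and y of hook_red_grip in the frame of tray_right between -0.055 and 0.055 m and z of hook_red_grip in the frame of tray_right below 0.04 m and linear speed of hook_red below 0.03 m/s) and (x of hook_blue in the frame of tray_left between -0.075 and 0.075 m and y of hook_blue in the frame of tray_left between -0.05 and 0.05 m and z of hook_blue in the frame of tray_left below 0.03 m and x of hook_blue_grip in the frame of tray_left between -0.085 and 0.085 m and y of hook_blue_grip in the frame of tray_left between -0.055 and 0.055 m and z of hook_blue_grip in the frame of tray_left below 0.04 m and linear speed of hook_blue below 0.03 m/s))) and not (distance of rack from where it was at the start of the episode above 0.03 m or angle between rack's own z axis and vertical above 0.15 rad) and not (distance of salt_shaker from where it was at the start of the episode above 0.04 m or angle between salt_shaker's own z axis and vertical above 0.6 rad) and not (distance of spice_jar from where it was at the start of the episode above 0.04 m or angle between spice_jar's own z axis and vertical above 0.6 rad) and not (distance of mug from where it was at the start of the episode above 0.04 m or angle between mug's own z axis and vertical above 0.6 rad)); the robot touches nothing.
It fails at once if The rack is dragged or lifted more than 30 mm or tipped by more than 0.15 rad (distance of rack from where it was at the start of the episode above 0.03 m or angle between rack's own z axis and vertical above 0.15 rad).
It fails at once if The salt shaker is pushed more than 40 mm or knocked over (distance of salt_shaker from where it was at the start of the episode above 0.04 m or angle between salt_shaker's own z axis and vertical above 0.6 rad).
It fails at once if The spice jar is pushed more than 40 mm or knocked over (distance of spice_jar from where it was at the start of the episode above 0.04 m or angle between spice_jar's own z axis and vertical above 0.6 rad).
It fails at once if The mug is pushed more than 40 mm or knocked over (distance of mug from where it was at the start of the episode above 0.04 m or angle between mug's own z axis and vertical above 0.6 rad).
It also fails if it takes over 64 s, if anything falls off the work surface, if the arm or the gripper's body presses on something with over 40 N, if the wrist force passes 120 N, or if a joint passes its speed limit or range.

## Working session

There is one attempt and no reset: what is moved stays moved. The work goes in short steps, Python scripts to look and compute and a shell command to move; the robot and the scene stay as the last step left them, time stands still between calls to the robot, and variables do not carry over. Pictures are saved under pics/ and viewed, at most 10 in all, crops included, and the job is handed in when it is done.

```bash
mkdir -p pics; cat > h.py <<'E'
import numpy as np, cv2
from station import status, vision, order, silhouettes
from scipy.spatial.transform import Rotation as Rn
def save(p,name,crop=None,scale=1):
    im=p["pixels"]
    if crop: im=im[crop[1]:crop[3],crop[0]:crop[2]]
    im=cv2.resize(im,None,fx=scale,fy=scale,interpolation=cv2.INTER_CUBIC)
    cv2.imwrite("pics/"+name,im[:,:,::-1])
def ray(p,uv):
    K=np.array(p["K"]);d=cv2.undistortPoints(np.array([[uv]],float),K,np.array([p["k1"],0,0,0,0.]))[0,0]
    R=np.array(p["R"]);t=np.array(p["t"])
    return -R.T@t, R.T@np.array([d[0],d[1],1.])
def atz(p,uv,z):
    o,d=ray(p,uv); return o+d*(z-o[2])/d[2]
def proj(p,X):
    c=np.array(p["R"])@np.array(X)+np.array(p["t"]);
    x=c[:2]/c[2];x=x*(1+p["k1"]*(x@x)); K=np.array(p["K"]);return K[:2,:2]@x+K[:2,2]
def tri(obs):
    A=np.zeros((3,3));b=np.zeros(3)
    for p,uv in obs:
        o,d=ray(p,uv);d/=np.linalg.norm(d);M=np.eye(3)-np.outer(d,d);A+=M;b+=M@o
    X=np.linalg.solve(A,b); return X,[np.round(proj(p,X)-uv,1) for p,uv in obs]
def obs():
    s=status.get_obs(); print({k:np.round(v,3).tolist() for k,v in s.items()}); return s
E
python3 - <<'E'
from h import *
obs()
P={n:vision.camera(n) for n in("scene","top","wrist")}
for n,p in P.items():
    print(n,np.round(p["K"],1).tolist(),p["k1"],np.round(-np.array(p["R"]).T@p["t"],3))
im=np.hstack([cv2.resize(P[n]["pixels"],(400,300)) for n in("scene","top")])
im2=np.hstack([cv2.resize(P["wrist"]["pixels"],(400,300)),np.zeros((300,400,3),np.uint8)])
cv2.imwrite("pics/a.png",np.vstack([im,im2])[:,:,::-1])
for t in ["hook_red","hook_red_grip","hook_blue","hook_blue_grip","rack","tray","salt_shaker","spice_jar","mug"]:
  for n,p in P.items():
    print(t,n,[(round(r["score"],2),np.round(r["extent"]).tolist(),np.round(np.argwhere(r["region"]).mean(0)[::-1]).tolist()) for r in silhouettes(t,p)])
E
```

```text
{'time_s': 0.0, 'qpos': [1.161, 0.3, 1.522, -0.0, 1.321, -0.067], 'joint_vel': [-0.003, 0.001, -0.001, 0.0, -0.0, -0.002], 'tau': [-0.001, -53.181, -35.273, 0.071, 0.024, -0.0], 'ee_pos': [0.185, 0.518, 0.205], 'eef_rot': [-3.14, -0.0, 2.799], 'force': [-0.134, -0.077, 0.689], 'moment': [-0.033, 0.028, 0.003], 'grip_force': 0.0, 'grip_width': 0.094}
scene [[350.7, 0.0, 263.8], [0.0, 350.7, 193.3], [0.0, 0.0, 1.0]] -0.006101510385365565 [0.869 0.799 0.508]
top [[375.5, 0.0, 254.4], [0.0, 375.5, 200.4], [0.0, 0.0, 1.0]] -0.09128283057965585 [ 0.482 -0.036  0.963]
wrist [[335.3, 0.0, 256.1], [0.0, 335.3, 191.0], [0.0, 0.0, 1.0]] -0.07293279473291538 [0.121 0.541 0.385]
hook_red scene [(0.74, [237.0, 202.0, 253.0, 240.0], [244.0, 220.0]), (0.66, [269.0, 246.0, 276.0, 290.0], [271.0, 266.0]), (0.62, [316.0, 190.0, 325.0, 206.0], [319.0, 196.0]), (0.42, [256.0, 219.0, 259.0, 265.0], [258.0, 241.0])]
hook_red top [(0.65, [246.0, 168.0, 254.0, 184.0], [247.0, 176.0]), (0.55, [245.0, 273.0, 258.0, 281.0], [251.0, 276.0]), (0.52, [142.0, 166.0, 164.0, 174.0], [152.0, 170.0]), (0.45, [176.0, 23
[... 1202 characters left out ...]
y top [(0.71, [281.0, 195.0, 379.0, 269.0], [329.0, 229.0])]
tray wrist []
salt_shaker scene [(0.84, [208.0, 221.0, 223.0, 254.0], [215.0, 238.0])]
salt_shaker top [(0.55, [217.0, 129.0, 236.0, 149.0], [228.0, 139.0]), (0.49, [263.0, 103.0, 297.0, 158.0], [277.0, 127.0])]
salt_shaker wrist []
spice_jar scene [(0.8, [215.0, 251.0, 234.0, 305.0], [224.0, 277.0]), (0.21, [284.0, 208.0, 298.0, 244.0], [290.0, 223.0])]
spice_jar top [(0.83, [141.0, 114.0, 172.0, 144.0], [156.0, 128.0])]
spice_jar wrist []
mug scene [(0.57, [212.0, 203.0, 224.0, 224.0], [217.0, 211.0])]
mug top [(0.71, [260.0, 103.0, 296.0, 158.0], [277.0, 127.0]), (0.28, [281.0, 189.0, 380.0, 267.0], [329.0, 229.0])]
mug wrist []
```

View pics/a.png

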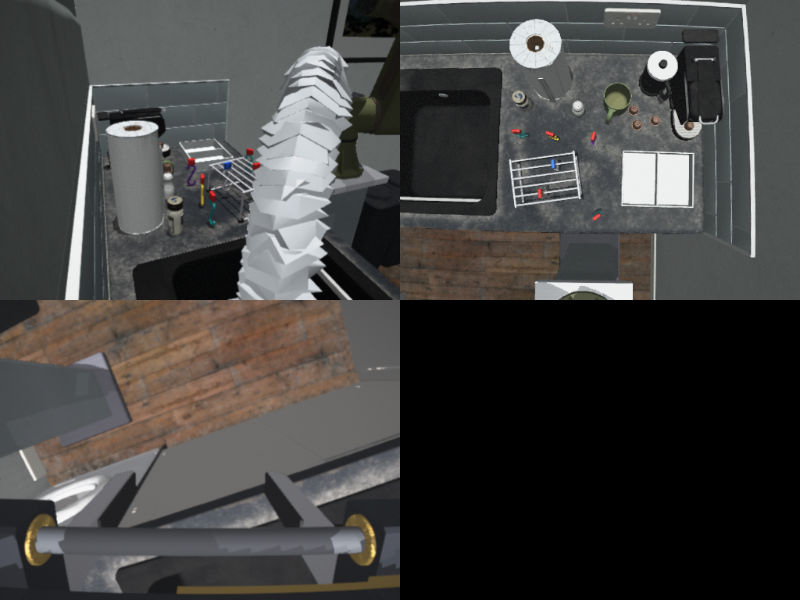

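The top view shows the rack at about (187,230), with a red-gripped hook at (181,247) and a blue one at (197,211) on its bars. The tray is at (329,229). Other red-topped objects lie off the rack at (152,170), (194,173), (247,176) and (251,276). I'll enlarge this to confirm which are the hooks and measure the rack.

```bash
python3 - <<'E'
from h import *
p=vision.camera("top"); save(p,"b.png",(130,155,290,290),5*.95)
r=silhouettes("rack",p)[0]["region"].astype(np.uint8)
c,_=cv2.findContours(r,0,2);c=max(c,key=cv2.contourArea)
w=np.array([atz(p,q[0].astype(float),.1)[:2] for q in c],np.float32)
print("rack",cv2.minAreaRect(w))
r=silhouettes("tray",p)[0]["region"].astype(np.uint8)
c,_=cv2.findContours(r,0,2);c=max(c,key=cv2.contourArea)
w=np.array([atz(p,q[0].astype(float),.045)[:2] for q in c],np.float32)
print("tray",cv2.minAreaRect(w))
hsv=cv2.cvtColor(p["pixels"],cv2.COLOR_RGB2HSV).astype(int)
for nm,m in(("red",((hsv[...,0]<8)|(hsv[...,0]>172))),("blue",abs(hsv[...,0]-110)<12)):
    m=(m&(hsv[...,1]>140)&(hsv[...,2]>60)).astype(np.uint8)
    n,l,s,ce=cv2.connectedComponentsWithStats(m)
    for i in range(1,n):
        if s[i,4]>15 and 140<ce[i,0]<290 and 155<ce[i,1]<290: print(nm,s[i],ce[i].round(1),atz(p,ce[i],.133).round(3))
print(obs()["time_s"])
E
```

```text
rack ((0.47825121879577637, 0.15859955549240112), (0.14601245522499084, 0.11398141086101532), 9.682426452636719)
tray ((0.4888446033000946, -0.22821201384067535), (0.23177166283130646, 0.17423029243946075), 88.92779541015625)
red [143 165  12   6  57] [148.4 167.5] [0.62  0.197 0.133]
red [186 168  12   7  53] [191.5 171. ] [0.613 0.099 0.133]
red [244 169   7  11  49] [247.1 173.8] [ 0.608 -0.025  0.133]
red [176 242   6  12  58] [178.8 247.1] [0.444 0.123 0.133]
red [247 273  10   9  52] [251.2 277.1] [ 0.381 -0.038  0.133]
blue [193 204   6  12  58] [195.6 209.3] [0.528 0.088 0.133]
{'time_s': 1.65, 'qpos': [1.161, 0.3, 1.521, -0.0, 1.321, -0.067], 'joint_vel': [-0.0, 0.001, -0.001, -0.002, 0.0, 0.0], 'tau': [-0.0, -53.165, -35.292, 0.071, 0.021, -0.0], 'ee_pos': [0.185, 0.518, 0.205], 'eef_rot': [3.142, 0.0, 2.799], 'force': [-0.091, 0.457, 0.013], 'moment': [0.028, 0.012, 0.041], 'grip_force': 0.0, 'grip_width': 0.094}
1.65
```

View pics/b.png

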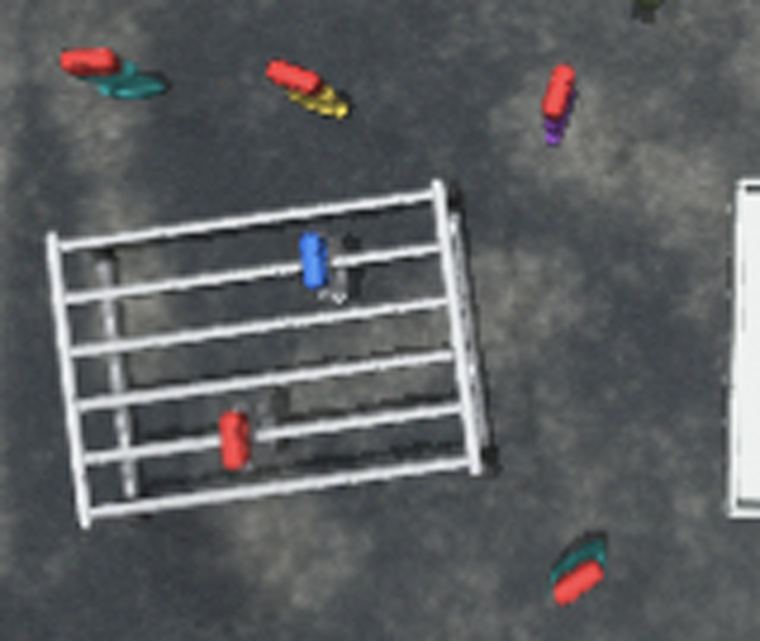

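Candidates in the top view are red-topped with turquoise (148,167) and (251,277), yellow (191,171) and purple (247,174). The remaining two are steel hooks hung on the bars, red grip (179,247) and blue grip (196,209). The crop confirms these two are the ones meant: their wire is steel and they straddle rack bars 2 and 5. The others stand off the rack. Next I'll move over the rack to get a second view.

```bash
python3 -m pendant '[-0.868,-0.557,-0.25,0,0,-0.306,1, -0.868,-0.557,-0.25,0,0,-0.306,1, -0.868,-0.557,-0.25,0,0,-0.306,1, -0.868,-0.557,-0.25,0,0,-0.306,1, -0.868,-0.557,-0.25,0,0,-0.306,1, -0.868,-0.557,-0.25,0,0,-0.306,1, -0.868,-0.557,-0.25,0,0,-0.306,1, -0.868,-0.557,-0.25,0,0,-0.306,1, -0.868,-0.557,-0.25,0,0,-0.306,1, -0.868,-0.557,-0.25,0,0,-0.306,1, -0.868,-0.557,-0.25,0,0,-0.306,1, -0.868,-0.557,-0.25,0,0,-0.306,1]' 20
python3 - <<'E'
from h import *
obs()
p=vision.camera("wrist"); save(p,"c.png",None,1.5)
print(np.round(-np.array(p["R"]).T@p["t"],3),np.round(p["R"],3).tolist())
s=vision.camera("scene"); save(s,"d.png",(220,180,350,300),6)
E
```

```text
time_s: 2.85
ee_pos: [0.5021, 0.1065, 0.331]
eef_rot: [-3.141, 0.001, -3.008]
force: [-0.9, 0.2, 0.1]
grip_width: 0.0941
grip_force: 0.0
{'time_s': 2.85, 'qpos': [0.138, 0.151, 1.415, -0.001, 1.574, -1.566], 'joint_vel': [0.08, -0.029, 0.07, 0.014, -0.018, 0.074], 'tau': [-3.277, -45.711, -39.318, -0.227, 0.366, -1.128], 'ee_pos': [0.502, 0.107, 0.331], 'eef_rot': [-3.141, 0.001, -3.008], 'force': [-0.874, 0.208, 0.064], 'moment': [0.075, -0.024, 0.005], 'grip_force': 0.0, 'grip_width': 0.094}
[0.434 0.097 0.511] [[-0.133, 0.991, -0.001], [0.962, 0.129, 0.24], [0.238, 0.031, -0.971]]
```

View pics/c.png

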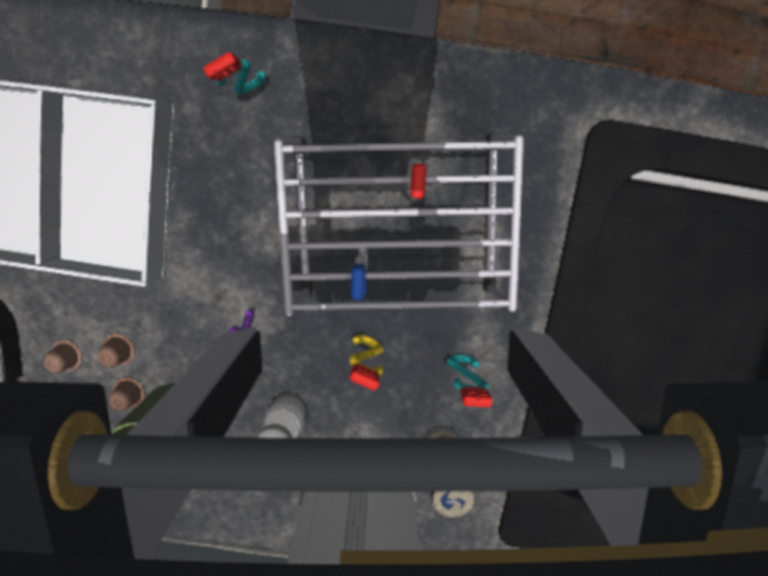

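View pics/d.png

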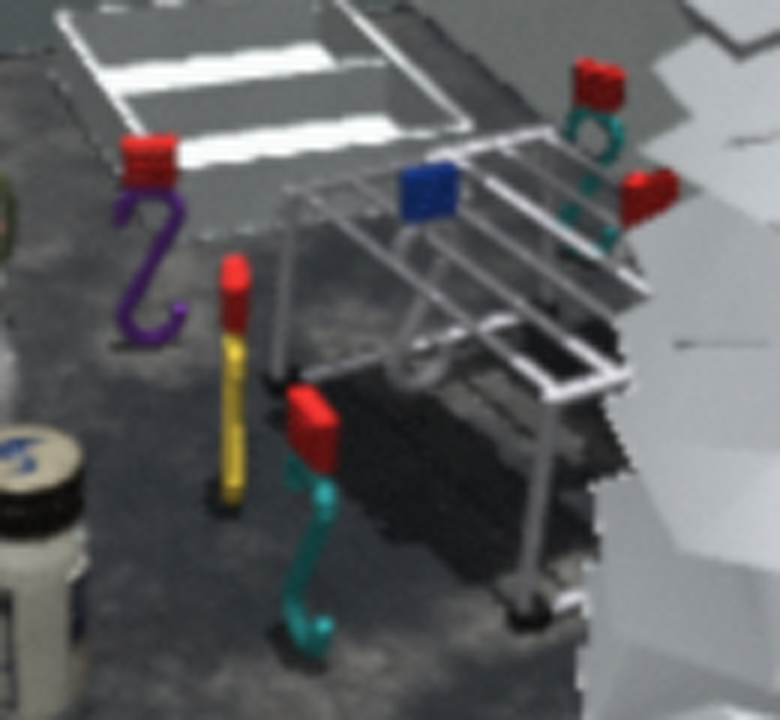

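The wrist picture (1.5x) shows the red grip at (418,181) and the blue at (358,282). The rack corners are at (280,149), (518,144), (513,305) and (289,308). The scene crop shows the blue hook hung through the bars, with decoys standing outside. I'll fit the rack and grip poses over the views.

```bash
cat > fit.py <<'E'
from h import *
from scipy.optimize import least_squares
def mask(p,c):
    hsv=cv2.cvtColor(p["pixels"],cv2.COLOR_RGB2HSV).astype(int)
    m=((hsv[...,0]<8)|(hsv[...,0]>172)) if c=="red" else abs(hsv[...,0]-112)<14
    return (m&(hsv[...,1]>130)&(hsv[...,2]>50)).astype(np.uint8)
def blob(p,c,near,rad=25):
    n,l,s,ce=cv2.connectedComponentsWithStats(mask(p,c))
    k=[i for i in range(1,n) if s[i,4]>10 and np.hypot(*(ce[i]-near))<rad]
    i=max(k,key=lambda i:s[i,4]); return np.r_[ce[i],s[i,0]-.5,s[i,1]-.5,s[i,0]+s[i,2]-.5,s[i,1]+s[i,3]-.5]
C=np.array([[a,b,c] for a in(-13,13) for b in(-5,5) for c in(-12,12)])/1000
def pred(p,q):
    X=C@Rn.from_euler("z",q[3]).as_matrix().T+q[:3]
    u=np.array([proj(p,x) for x in X],np.float32);h=cv2.convexHull(u)
    m=cv2.moments(h);return np.r_[m["m10"]/m["m00"],m["m01"]/m["m00"],u.min(0),u.max(0)]
def fitgrip(ob,q0):
    w=np.array([1,1,.4,.4,.4,.4])
    r=least_squares(lambda q:np.concatenate([(pred(p,q)-b)*w for p,b in ob]+[[(q[3]-q0[3])*10]]),q0,x_scale=[.01,.01,.01,.1],diff_step=1e-4)
    return r.x,r.fun
E
python3 - <<'E'
from fit import *
W=vision.camera("wrist");T=vision.camera("top");S=vision.camera("scene")
tc=np.array([[476,470],[85,520],[52,240],[440,185]])/4.75+[130,155]
wc=np.array([[280,149],[518,144],[513,305],[289,308]])/1.5
L=np.array([[-65,-95],[-65,95],[65,95],[65,-95]])/1000
def f(q):
    r=[]
    for a,b,c in zip(L,tc,wc):
        X=np.r_[Rn.from_euler("z",q[3]).as_matrix()[:2,:2]@a+q[:2],q[2]]
        r+=[proj(T,X)-b,proj(W,X)-c]
    return np.concatenate(r)
r=least_squares(f,[.48,.11,.1,.14],x_scale=[.01,.01,.01,.1]);q=r.x;print("rack",q.round(4),"res",np.abs(r.fun).max().round(1),r.fun.std().round(2))
Ri=Rn.from_euler("z",-q[3]).as_matrix()
tp={"red":[178.8,247.1,175.5,241.5,181.5,253.5],"blue":[195.6,209.3,192.5,203.5,198.5,215.5]}
wn={"red":(418/1.5,181/1.5),"blue":(358/1.5,282/1.5)};sn={"red":(220+648/6,180+198/6),"blue":(220+430/6,180+193/6)}
for c in("red","blue"):
    ob=[(T,np.array(tp[c])),(W,blob(W,c,wn[c]))]
    if c=="blue": ob.append((S,blob(S,c,sn[c])))
    g,fu=fitgrip(ob,[.444 if c=="red" else .528,.123 if c=="red" else .088,.121,q[3]])
    print(c,g.round(4),fu.round(1).tolist(),"in rack",(Ri@(g[:3]-[q[0],q[1],0])).round(4))
print(obs()["qpos"])
E
```

```text
rack [0.4824 0.1185 0.1011 0.1537] res 1.9 1.14
red [0.4436 0.1232 0.1303 0.1326] [-0.1, -0.0, -0.3, -0.3, 0.4, -0.0, 0.0, -0.0, 0.1, -0.2, -0.1, 0.0, -0.2] in rack [-0.0377  0.0106  0.1303]
blue [0.528  0.0884 0.123  0.1366] [0.3, -0.1, -0.1, -0.2, 0.4, 0.0, 0.2, -0.2, 0.1, -0.3, 0.1, 0.5, -0.2, -0.1, -0.6, -0.5, 0.4, 0.4, -0.2] in rack [ 0.0405 -0.0368  0.123 ]
{'time_s': 3.1, 'qpos': [0.147, 0.148, 1.42, 0.0, 1.574, -1.563], 'joint_vel': [0.003, -0.004, -0.003, -0.001, -0.0, -0.004], 'tau': [-0.74, -45.862, -37.331, -0.03, 0.068, 0.007], 'ee_pos': [0.499, 0.111, 0.33], 'eef_rot': [3.142, -0.0, -3.002], 'force': [-0.137, 0.47, -0.167], 'moment': [0.06, 0.02, 0.007], 'grip_force': 0.0, 'grip_width': 0.094}
[ 1.46569901e-01  1.48321895e-01  1.42000808e+00  9.22166175e-05
  1.57354487e+00 -1.56342280e+00]
```

```bash
python3 -m pendant '[0.106,0.04,0.1,0,0,0,0.06, 0.106,0.04,0.2,0,0,0,0.06, 0.106,0.04,0.28,0,0,0,0.06, 0.106,0.04,0.28,0,0,0,0.06, 0.106,0.04,0.28,0,0,0,0.06, 0.106,0.04,0.28,0,0,0,0.06]' 20
python3 - <<'E'
from fit import *
W=vision.camera("wrist");S=vision.camera("scene");T=vision.camera("top")
o=obs()
im=np.hstack([cv2.resize(W["pixels"],(400,300)),cv2.resize(S["pixels"][170:320,200:400],(400,300))]);cv2.imwrite("pics/e.png",im[:,:,::-1])
for n,p in(("W",W),("S",S)):
    k=cv2.connectedComponentsWithStats(mask(p,"red"));print(n,[(k[2][i].tolist(),k[3][i].round(1).tolist()) for i in range(1,k[0]) if k[2][i,4]>10])
    print(proj(p,[.4436,.1232,.121]).round(1))
E
```

```text
time_s: 3.7
ee_pos: [0.4459, 0.1228, 0.1927]
eef_rot: [3.141, 0.003, -3.003]
force: [-0.2, 0.1, 0.6]
grip_width: 0.0511
grip_force: 0.0
{'time_s': 3.85, 'qpos': [0.189, 0.114, 1.777, -0.0, 1.247, -1.52], 'joint_vel': [-0.002, 0.002, 0.014, -0.002, -0.007, -0.0], 'tau': [0.103, -41.063, -34.345, -0.01, 0.102, 0.0], 'ee_pos': [0.446, 0.122, 0.192], 'eef_rot': [3.141, 0.003, -3.004], 'force': [-0.461, 0.592, -0.412], 'moment': [-0.02, 0.027, -0.06], 'grip_force': 0.0, 'grip_width': 0.05}
W [([51, 70, 40, 25, 647], [70.1, 82.6]), ([250, 179, 17, 37, 514], [258.2, 197.6]), ([200, 344, 27, 23, 486], [212.7, 356.6]), ([301, 363, 23, 3, 56], [310.8, 364.2])]
[257.8 196. ]
S [([316, 190, 8, 8, 56], [319.3, 193.6]), ([240, 202, 9, 9, 69], [244.5, 206.2]), ([323, 208, 10, 9, 60], [327.5, 211.9]), ([257, 222, 5, 13, 54], [258.7, 228.1]), ([267, 244, 10, 15, 97], [271.5, 250.5])]
[327.6 213.3]
```

View pics/e.png

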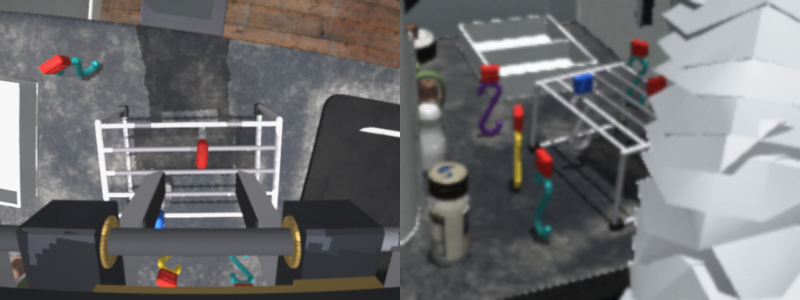

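The wrist view confirms the red grip at (258,198), where the fit predicts (258,196). In the scene view it is at (327,212) against a predicted (328,213). Both are consistent with a grip height of about 0.122. I'll descend and grip.

```bash
python3 -m pendant '[0.004,0.002,0.06,0,0,0,0.06, 0.004,0.002,0.12,0,0,0,0.06, 0.004,0.002,0.15,0,0,0,0.06, 0.004,0.002,0.166,0,0,0,0.06, 0.004,0.002,0.166,0,0,0,0.06, 0.004,0.002,0.166,0,0,0,-0.5, 0.004,0.002,0.166,0,0,0,-1, 0.004,0.002,0.166,0,0,0,-1, 0.004,0.002,0.166,0,0,0,-1, 0.004,0.002,0.166,0,0,0,-1, 0.004,0.002,0.166,0,0,0,-1]' 30
```

```text
time_s: 4.95
ee_pos: [0.4426, 0.1231, 0.1075]
eef_rot: [3.142, 0.0, -3.004]
force: [0.1, 0.3, 0.7]
grip_width: 0.01
grip_force: 30.0
```

```bash
python3 -m pendant '[-0.002,0,-0.016,0,0,0,-1, -0.006,0,-0.032,0,0,0,-1, -0.006,0,-0.032,0,0,0,-1, -0.012,0,-0.042,0,0,0,-1, -0.019,0,-0.053,0,0,0,-1, -0.026,0,-0.064,0,0,0,-1, -0.026,0,-0.064,0,0,0,-1, -0.026,0,-0.064,0,0,0,-1, -0.026,0,-0.064,0,0,0,-1]'
python3 - <<'E'
from h import *
S=vision.camera("scene");W=vision.camera("wrist");o=obs()
im=np.hstack([cv2.resize(W["pixels"][100:290,160:360],(400,380)),cv2.resize(S["pixels"][190:280,270:365],(400,380))]);cv2.imwrite("pics/f.png",im[:,:,::-1])
E
```

```text
time_s: 5.85
ee_pos: [0.4553, 0.1248, 0.1392]
eef_rot: [-3.142, -0.0, -3.004]
force: [0.0, 0.3, -0.8]
grip_width: 0.0096
grip_force: 30.0
{'time_s': 5.95, 'qpos': [0.19, 0.197, 1.813, 0.0, 1.132, -1.519], 'joint_vel': [0.0, -0.0, -0.0, 0.0, 0.0, -0.001], 'tau': [-0.005, -44.374, -32.477, -0.011, 0.075, 0.0], 'ee_pos': [0.455, 0.125, 0.139], 'eef_rot': [-3.142, -0.0, -3.004], 'force': [0.246, 0.31, -1.616], 'moment': [0.054, -0.036, 0.011], 'grip_force': 29.999, 'grip_width': 0.01}
```

View pics/f.png

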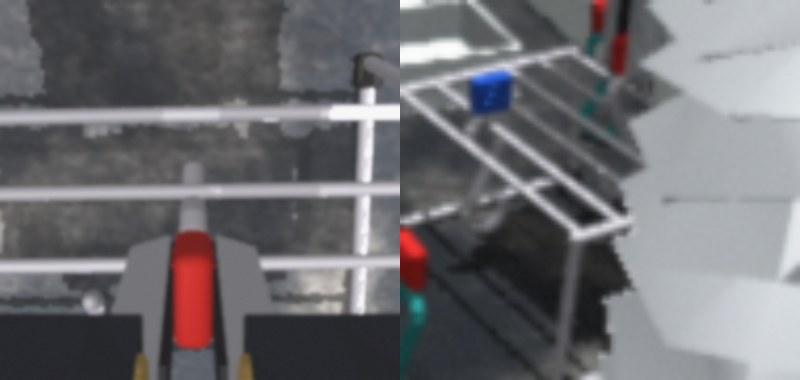

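The wrist crop shows the hook tip over the bar at row 190, and the grip between that bar and the next one at row 265. The force reading is near zero, so the hook is free. I'll twist it now.

```bash
python3 -m pendant '[0,0,0,0,0,0.09,-1, 0,0,0,0,0,0.18,-1, 0,0,0,0,0,0.27,-1, 0,0,0,0,0,0.36,-1, 0,0,0,0,0,0.45,-1, 0,0,0,0,0,0.54,-1, 0,0,0,0,0,0.63,-1, 0,0,0,0,0,0.72,-1, 0,0,0,0,0,0.81,-1, 0,0,0,0,0,0.9,-1, 0,0,0,0,0,1,-1, 0,0,0,0,0,1,-1]'
python3 - <<'E'
from h import *
T=vision.camera("top");W=vision.camera("wrist");o=obs()
im=np.hstack([cv2.resize(W["pixels"],(512,384)),cv2.resize(T["pixels"][180:280,130:205],(288,384))]);cv2.imwrite("pics/g.png",im[:,:,::-1])
E
```

```text
time_s: 7.15
ee_pos: [0.4554, 0.1248, 0.1393]
eef_rot: [-3.141, 0.0, 1.706]
force: [-0.2, 0.4, -0.3]
grip_width: 0.0097
grip_force: 30.0
{'time_s': 7.25, 'qpos': [0.19, 0.197, 1.812, -0.0, 1.132, 0.048], 'joint_vel': [0.002, -0.0, -0.001, 0.0, -0.001, -0.013], 'tau': [-0.002, -44.427, -32.522, 0.07, 0.01, 0.589], 'ee_pos': [0.455, 0.125, 0.139], 'eef_rot': [-3.141, 0.0, 1.713], 'force': [-0.066, 0.715, -0.37], 'moment': [-0.052, 0.066, 0.015], 'grip_force': 29.999, 'grip_width': 0.01}
```

View pics/g.png

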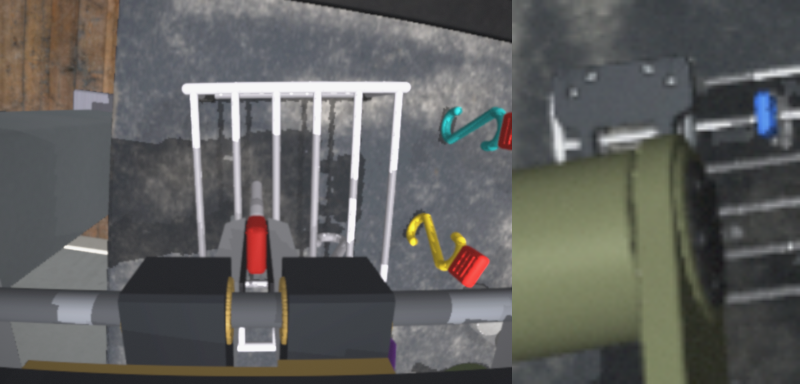

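The twisted hook lies parallel to the bars and centred between bars 2 (col 236) and 3 (col 276). I'll draw it up.

```bash
python3 -m pendant '[0,0,-0.04,0,0,0,-1, 0,0,-0.08,0,0,0,-1, 0,0,-0.12,0,0,0,-1, 0,0,-0.16,0,0,0,-1, 0,0,-0.2,0,0,0,-1, 0,0,-0.26,0,0,0,-1, 0,0,-0.32,0,0,0,-1, 0,0,-0.32,0,0,0,-1, 0,0,-0.32,0,0,0,-1]'
python3 - <<'E'
from h import *
o=obs();S=vision.camera("scene");T=vision.camera("top")
im=np.hstack([cv2.resize(S["pixels"][120:280,200:400],(400,320)),cv2.resize(T["pixels"][180:280,130:255],(400,320))]);cv2.imwrite("pics/i.png",im[:,:,::-1])
Q=[(296,196),(283,268)]
t=silhouettes("tray",T)[0]["region"].astype(np.uint8);c,_=cv2.findContours(t,0,2);c=max(c,key=cv2.contourArea)
w=np.array([atz(T,q[0].astype(float),.045)[:2] for q in c],np.float32);print(cv2.minAreaRect(w))
r=silhouettes("mug",T);print([(x["score"],x["extent"],atz(T,[(x["extent"][0]+x["extent"][2])/2,(x["extent"][1]+x["extent"][3])/2],.05).round(3)) for x in r])
E
```

```text
time_s: 8.15
ee_pos: [0.4555, 0.1249, 0.2993]
eef_rot: [3.141, -0.0, 1.711]
force: [-0.4, -0.3, -0.2]
grip_width: 0.0099
grip_force: 30.0
{'time_s': 8.15, 'qpos': [0.19, 0.065, 1.581, 0.0, 1.495, 0.049], 'joint_vel': [-0.001, 0.016, 0.03, -0.001, -0.006, 0.012], 'tau': [0.033, -43.285, -39.375, 0.079, 0.186, -0.042], 'ee_pos': [0.456, 0.125, 0.299], 'eef_rot': [3.141, -0.0, 1.711], 'force': [-0.445, -0.255, -0.236], 'moment': [-0.101, 0.028, -0.039], 'grip_force': 29.999, 'grip_width': 0.01}
((0.48878350853919983, -0.22812047600746155), (0.23211488127708435, 0.17260459065437317), 89.35909271240234)
[(0.94, [260.2, 104.3, 296.4, 157.5], array([ 0.73, -0.1 ,  0.05]))]
```

View pics/i.png

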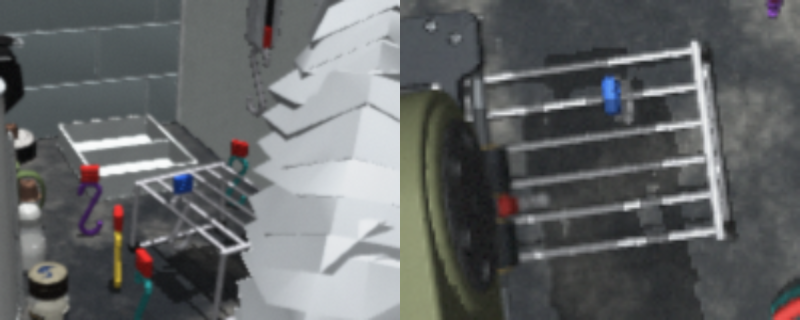

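The scene crop shows the hook hanging free at (262,60), and the top crop shows the rack unmoved. Next I'll carry the hook to the +y compartment.

```bash
python3 -m pendant '[-0.07,-0.01,0,0,0,0.09,-1, -0.14,-0.015,0,0,0,0.18,-1, -0.21,-0.02,0,0,0,0.27,-1, -0.28,-0.025,0,0,0,0.36,-1, -0.35,-0.03,0,0,0,0.45,-1, -0.42,-0.04,0,0,0,0.54,-1, -0.49,-0.045,0,0,0,0.63,-1, -0.55,-0.05,0,0,0,0.72,-1, -0.578,-0.052,0,0,0,0.81,-1, -0.578,-0.052,0,0,0,0.9,-1, -0.578,-0.052,0,0,0,1,-1, -0.578,-0.052,0,0,0,1,-1]'
python3 -m pendant '[0,0,0,0,0,0.09,-1, 0,0,0,0,0,0.18,-1, 0,0,0,0,0,0.27,-1, 0,0,0,0,0,0.305,-1, 0,0,0,0,0,0.305,-1, 0,0,0,0,0,0.305,-1]'
python3 -c "
from h import *
obs()"
```

```text
time_s: 9.55
ee_pos: [0.4693, -0.1651, 0.2987]
eef_rot: [-3.141, 0.001, 0.135]
force: [-0.1, -0.2, -0.9]
grip_width: 0.0097
grip_force: 30.0
time_s: 10.15
ee_pos: [0.4695, -0.1649, 0.2992]
eef_rot: [-3.142, 0.0, -0.336]
force: [-0.3, 0.9, -0.6]
grip_width: 0.0096
grip_force: 30.0
{'time_s': 10.15, 'qpos': [-0.411, 0.125, 1.516, -0.0, 1.501, 1.496], 'joint_vel': [0.001, -0.003, -0.004, 0.0, 0.001, 0.015], 'tau': [0.002, -44.838, -37.268, 0.02, -0.074, 0.117], 'ee_pos': [0.469, -0.165, 0.299], 'eef_rot': [-3.142, 0.0, -0.336], 'force': [-0.279, 0.901, -0.621], 'moment': [-0.017, 0.156, -0.05], 'grip_force': 29.999, 'grip_width': 0.01}
```

```bash
python3 -m pendant '[0,0,0,0,0,0.048,-1, 0,0,0,0,0,0.048,-1, 0,0,0,0,0,0.048,-1]'
python3 -m pendant '[0,0,0,0,0.08,0,-1, 0,0,0,0,0.16,0,-1, 0,0,0,0,0.24,0,-1, 0,0,0,0,0.32,0,-1, 0,0,0,0,0.4,0,-1, 0,0,0,0,0.48,0,-1, 0,0,0,0,0.48,0,-1, 0,0,0,0,0.48,0,-1]'
python3 -c "
from h import *
obs()"
```

```text
time_s: 10.45
ee_pos: [0.4695, -0.165, 0.2994]
eef_rot: [3.142, 0.0, -0.413]
force: [-0.8, 0.1, 0.1]
grip_width: 0.0101
grip_force: 30.0
time_s: 11.25
ee_pos: [0.4694, -0.165, 0.3]
eef_rot: [3.14, -0.752, -0.414]
force: [0.7, -0.5, -0.1]
grip_width: 0.0095
grip_force: 30.0
{'time_s': 11.25, 'qpos': [-0.409, -0.283, 2.058, -0.01, 0.615, 1.583], 'joint_vel': [-0.001, 0.023, -0.038, -0.002, 0.009, 0.01], 'tau': [0.14, -21.958, -35.381, -0.009, -2.417, -0.023], 'ee_pos': [0.469, -0.165, 0.3], 'eef_rot': [3.14, -0.752, -0.414], 'force': [0.696, -0.492, -0.086], 'moment': [0.196, 0.459, -0.046], 'grip_force': 29.999, 'grip_width': 0.01}
```

```bash
python3 -m pendant '[-0.045,0,0.055,0,0,0,-1, -0.09,0,0.11,0,0,0,-1, -0.135,-0.001,0.165,0,0,0,-1, -0.18,-0.002,0.22,0,0,0,-1, -0.225,-0.003,0.27,0,0,0,-1, -0.256,-0.003,0.308,0,0,0,-1, -0.275,-0.003,0.33,0,0,0,-1, -0.285,-0.003,0.342,0,0,0,-1, -0.292,-0.003,0.351,0,0,0,-1, -0.292,-0.003,0.351,0,0,0,-1, -0.292,-0.003,0.351,0,0,0,-1]'
python3 - <<'E'
from h import *
obs();S=vision.camera("scene");T=vision.camera("top")
im=np.hstack([cv2.resize(S["pixels"][140:240,200:330],(400,308)),cv2.resize(T["pixels"][170:280,265:395],(400,338))[:308]]);cv2.imwrite("pics/j.png",im[:,:,::-1])
E
```

```text
time_s: 12.35
ee_pos: [0.4838, -0.1713, 0.0835]
eef_rot: [-3.139, -0.739, -0.416]
force: [0.3, -0.5, -1.4]
grip_width: 0.0099
grip_force: 30.0
{'time_s': 12.35, 'qpos': [-0.411, 0.137, 2.264, -0.465, 0.002, 2.04], 'joint_vel': [0.001, -0.006, 0.008, -0.291, -0.005, 0.291], 'tau': [-0.049, -32.542, -24.972, 0.664, -1.728, -0.65], 'ee_pos': [0.484, -0.171, 0.083], 'eef_rot': [-3.139, -0.739, -0.416], 'force': [0.259, -0.55, -1.382], 'moment': [0.174, 0.453, 0.027], 'grip_force': 29.999, 'grip_width': 0.01}
```

View pics/j.png

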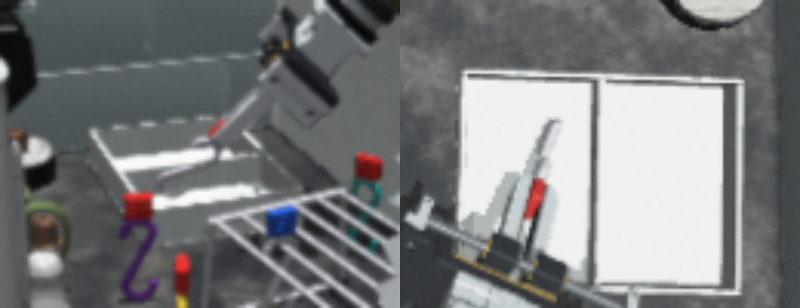

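The scene crop shows the hook held tilted over the +y compartment, with its loop just above the floor. Joint 5 has reached its limit, so I'll ease the tilt by 9° and settle lower.

```bash
python3 -m pendant '[0.007,0,-0.007,0,-0.05,0,-1, 0.007,0,-0.007,0,-0.1,0,-1, 0.007,0,-0.007,0,-0.1,0,-1, 0.007,0,-0.007,0,-0.1,0,-1, 0.007,0,-0.007,0,-0.1,0,-1, 0.007,0,-0.007,0,-0.1,0,-1]'
python3 -c "
from h import *
obs()"
```

```text
time_s: 13.05
ee_pos: [0.4829, -0.1711, 0.087]
eef_rot: [-3.14, -0.581, -0.416]
force: [-0.7, -0.4, -0.9]
grip_width: 0.0097
grip_force: 30.0
{'time_s': 13.05, 'qpos': [-0.412, 0.132, 2.167, -0.002, 0.261, 1.576], 'joint_vel': [0.0, -0.0, -0.007, 0.019, 0.012, -0.017], 'tau': [-0.006, -35.472, -27.467, -0.075, -1.683, 0.095], 'ee_pos': [0.483, -0.171, 0.087], 'eef_rot': [-3.14, -0.581, -0.416], 'force': [-0.706, -0.387, -0.866], 'moment': [0.131, 0.389, 0.014], 'grip_force': 29.999, 'grip_width': 0.01}
```

```bash
python3 -m pendant '[-0.005,0,0.008,0,0,0,-1, -0.01,0,0.016,0,0,0,-1, -0.01,0,0.016,0,0,0,-1, -0.01,0,0.016,0,0,0,-1]'
python3 -c "
from h import *
print(obs()['force'])"
python3 -m pendant '[0,0,0,0,0,0,-0.15, 0,0,0,0,0,0,-0.15, 0,0,0,0,0,0,-0.15, 0,0,0,0,0,0,-0.15, 0,0,0,0,0,0,-0.15, 0,0,0,0,0,0,-0.15]'
python3 -m pendant '[0.06,0,-0.08,0,0,0,-0.15, 0.12,0,-0.16,0,0,0,-0.15, 0.18,0,-0.24,0,0,0,-0.15, 0.24,0,-0.32,0,0,0,-0.15, 0.24,0,-0.32,0,0,0,-0.15]'
python3 - <<'E'
from h import *
obs();S=vision.camera("scene");T=vision.camera("top")
im=np.hstack([cv2.resize(S["pixels"][140:240,200:330],(400,308)),cv2.resize(T["pixels"][170:280,265:395],(400,338))[:308]]);cv2.imwrite("pics/k.png",im[:,:,::-1])
E
```

```text
time_s: 13.45
ee_pos: [0.4836, -0.1711, 0.0779]
eef_rot: [-3.139, -0.58, -0.416]
force: [0.2, 0.4, -1.0]
grip_width: 0.0095
grip_force: 30.0
{'time_s': 13.45, 'qpos': [-0.412, 0.154, 2.171, 0.001, 0.237, 1.573], 'joint_vel': [-0.0, -0.006, -0.006, 0.004, 0.002, -0.002], 'tau': [-0.002, -35.59, -26.369, -0.002, -1.665, 0.022], 'ee_pos': [0.484, -0.171, 0.078], 'eef_rot': [-3.139, -0.58, -0.416], 'force': [0.223, 0.358, -1.021], 'moment': [0.182, 0.448, -0.032], 'grip_force': 29.999, 'grip_width': 0.009}
[ 0.22302585  0.35821026 -1.02137283]
time_s: 14.05
ee_pos: [0.4837, -0.1712, 0.0782]
eef_rot: [-3.139, -0.581, -0.416]
force: [0.4, -0.3, 0.1]
grip_width: 0.0399
grip_force: 0.0
time_s: 14.55
ee_pos: [0.4968, -0.1774, 0.2852]
eef_rot: [-3.139, -0.591, -0.416]
force: [-0.5, 0.2, -1.1]
grip_width: 0.0398
grip_force: 0.0
{'time_s': 14.55, 'qpos': [-0.413, -0.128, 1.906, 0.002, 0.772, 1.572], 'joint_vel': [0.001, 0.065, 0.132, -0.002, -0.102, -0.0], 'tau': [0.053, -32.576, -40.867, 0.019, 0.367, 0.006], 'ee_pos': [0.497, -0.177, 0.285], 'eef_rot': [-3.139, -0.591, -0.416], 'force': [-0.499, 0.184, -1.101], 'moment': [0.151, 0.349, 0.029], 'grip_force': 0.0, 'grip_width': 0.04}
```

View pics/k.png

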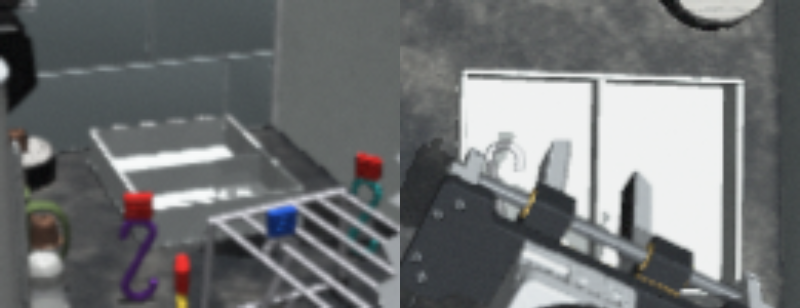

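The top crop shows the red hook lying flat in the +y compartment, loop at about (505,150). The ten pictures are used up, so I'll check by numbers from here. I'll straighten the tool and measure the hook's resting place.

```bash
python3 -m pendant '[0,0,0,0,-0.09,0,0.06, 0,0,0,0,-0.18,0,0.06, 0,0,0,0,-0.27,0,0.06, 0,0,0,0,-0.36,0,0.06, 0,0,0,0,-0.371,0,0.06, 0,0,0,0,-0.371,0,0.06, 0,0,0,0,-0.371,0,0.06]'
python3 - <<'E'
from fit import *
obs();T=vision.camera("top");print("loop",atz(T,[299,218.7],.008).round(3))
k=cv2.connectedComponentsWithStats(mask(T,"red"));print([(k[2][i].tolist(),atz(T,k[3][i],.012).round(3)) for i in range(1,k[0]) if k[2][i,4]>5])
k=cv2.connectedComponentsWithStats(mask(T,"blue"));print([(k[2][i].tolist(),atz(T,k[3][i],.125).round(3)) for i in range(1,k[0]) if k[2][i,4]>15 and k[3][i][0]<240])
E
```

```text
time_s: 15.35
ee_pos: [0.4946, -0.1764, 0.277]
eef_rot: [-3.139, 0.001, -0.414]
force: [0.2, -0.2, 0.8]
grip_width: 0.0498
grip_force: 0.0
{'time_s': 15.35, 'qpos': [-0.414, 0.199, 1.481, 0.002, 1.463, 1.571], 'joint_vel': [0.001, -0.02, -0.002, -0.002, 0.01, -0.0], 'tau': [-0.114, -46.973, -37.002, 0.02, -0.046, 0.0], 'ee_pos': [0.495, -0.176, 0.277], 'eef_rot': [-3.139, 0.001, -0.414], 'force': [0.196, -0.242, 0.802], 'moment': [-0.019, 0.178, 0.027], 'grip_force': 0.0, 'grip_width': 0.05}
loop [ 0.514 -0.158  0.008]
[([143, 165, 12, 6, 61], array([0.64 , 0.231, 0.012])), ([186, 168, 12, 7, 54], array([0.632, 0.119, 0.012])), ([244, 169, 7, 11, 51], array([ 0.626, -0.023,  0.012])), ([285, 247, 11, 10, 77], array([ 0.431, -0.135,  0.012])), ([247, 273, 10, 9, 57], array([ 0.366, -0.038,  0.012]))]
[([193, 204, 6, 12, 58], array([0.528, 0.089, 0.125]))]
```

The red hook lies within bounds: in the compartment frame its origin is at about (-2,+22) mm and its grip at (-58,+37) mm. The blue grip has not moved. I'll go above it.

```bash
python3 -m pendant '[-0.025,-0.09,0,0,0,-0.09,0.06, -0.05,-0.18,0,0,0,-0.18,0.06, -0.08,-0.27,0,0,0,-0.27,0.06, -0.105,-0.36,0.04,0,0,-0.351,0.06, -0.13,-0.45,0.09,0,0,-0.351,0.06, -0.152,-0.512,0.14,0,0,-0.351,0.06, -0.152,-0.512,0.174,0,0,-0.351,0.06, -0.152,-0.512,0.174,0,0,-0.351,0.06, -0.152,-0.512,0.174,0,0,-0.351,0.06]'
python3 - <<'E'
from fit import *
obs();T=vision.camera("top");W=vision.camera("wrist");S=vision.camera("scene")
for n,p in(("W",W),("S",S)):
    k=cv2.connectedComponentsWithStats(mask(p,"blue"));print(n,[(k[2][i].tolist(),k[3][i].round(1).tolist()) for i in range(1,k[0]) if k[2][i,4]>15])
    print(pred(p,[.528,.0884,.122,.137]).round(1))
E
```

```text
time_s: 16.3
ee_pos: [0.5284, 0.0882, 0.1926]
eef_rot: [-3.139, -0.001, 0.137]
force: [-0.1, 0.3, -0.2]
grip_width: 0.0499
grip_force: 0.0
{'time_s': 16.3, 'qpos': [0.096, 0.278, 1.579, 0.003, 1.283, 1.529], 'joint_vel': [-0.011, -0.01, -0.022, 0.001, 0.004, -0.001], 'tau': [0.974, -49.547, -33.29, 0.049, -0.2, 0.012], 'ee_pos': [0.528, 0.088, 0.193], 'eef_rot': [-3.139, -0.001, 0.137], 'force': [-0.081, 0.27, -0.183], 'moment': [-0.033, 0.13, 0.003], 'grip_force': 0.0, 'grip_width': 0.05}
W [([248, 185, 15, 36, 482], [255.4, 202.8])]
[254.9 202.4 248.  182.1 261.6 222.7]
S [([287, 207, 9, 10, 78], [290.9, 211.3])]
[290.8 211.8 285.1 205.7 296.6 218. ]
```

Both views agree to under 1 px. I'll descend, grip and lift off the bar.

```bash
python3 -m pendant '[0,0,0.06,0,0,0,0.06, 0,0,0.12,0,0,0,0.06, 0,0,0.15,0,0,0,0.06, 0,0,0.166,0,0,0,0.06, 0,0,0.166,0,0,0,0.06, 0,0,0.166,0,0,0,-0.5, 0,0,0.166,0,0,0,-1, 0,0,0.166,0,0,0,-1, 0,0,0.166,0,0,0,-1, 0,0,0.166,0,0,0,-1, 0,0,0.166,0,0,0,-1]' 30
```

```text
time_s: 17.55
ee_pos: [0.5284, 0.0888, 0.1087]
eef_rot: [-3.138, 0.0, 0.137]
force: [-0.7, 0.2, 0.8]
grip_width: 0.0099
grip_force: 30.0
```

```bash
python3 -m pendant '[-0.002,0,-0.016,0,0,0,-1, -0.006,0,-0.032,0,0,0,-1, -0.006,0,-0.032,0,0,0,-1, -0.012,0,-0.042,0,0,0,-1, -0.019,0,-0.053,0,0,0,-1, -0.026,0,-0.064,0,0,0,-1, -0.026,0,-0.064,0,0,0,-1, -0.026,0,-0.064,0,0,0,-1]'
python3 - <<'E'
from fit import *
o=obs();W=vision.camera("wrist")
q=Rn.from_euler("z",.137).as_matrix()
# bar rows expected vs seen along a column 25px left of grip (brightness peaks)
k=cv2.connectedComponentsWithStats(mask(W,"blue"));print([(k[2][i].tolist(),k[3][i].round(1).tolist()) for i in range(1,k[0]) if k[2][i,4]>15])
g=np.array([.5284,.0888,0])-q@[.039,0,0]
for bx in(-.013,.013,.039,.065): print(bx,[proj(W,g+q@[bx,y,.1]).round(0).tolist() for y in(-.06,.06)])
for cx in (170,340):
    col=W["pixels"][:,cx-2:cx+3].mean((1,2)); print(cx,[r for r in range(60,250) if col[r]==col[r-4:r+5].max() and col[r]>col[r-8:r+9].min()+40])
E
```

```text
time_s: 18.35
ee_pos: [0.5155, 0.0869, 0.1407]
eef_rot: [-3.139, 0.0, 0.137]
force: [0.2, 0.3, -1.0]
grip_width: 0.01
grip_force: 30.0
{'time_s': 18.35, 'qpos': [0.095, 0.303, 1.674, 0.003, 1.164, 1.528], 'joint_vel': [0.0, 0.011, 0.002, -0.001, -0.001, -0.001], 'tau': [0.017, -52.025, -33.359, 0.026, -0.03, -0.001], 'ee_pos': [0.516, 0.087, 0.141], 'eef_rot': [-3.139, 0.0, 0.137], 'force': [0.172, 0.289, -0.966], 'moment': [-0.028, 0.16, 0.028], 'grip_force': 30.0, 'grip_width': 0.01}
[([246, 217, 21, 58, 1125], [256.2, 245.5])]
-0.013 [[338.0, 264.0], [172.0, 264.0]]
0.013 [[341.0, 230.0], [170.0, 230.0]]
0.039 [[343.0, 194.0], [168.0, 194.0]]
0.065 [[345.0, 156.0], [165.0, 156.0]]
170 [159, 183, 197, 211, 233]
340 [127, 141, 156, 194, 231]
```

Force is near zero. The bars appear within 1–3 px of where they should be, so the rack hasn't moved and the hook is centred. I'll twist and draw it up.

```bash
python3 -m pendant '[0,0,0,0,0,-0.09,-1, 0,0,0,0,0,-0.18,-1, 0,0,0,0,0,-0.27,-1, 0,0,0,0,0,-0.36,-1, 0,0,0,0,0,-0.45,-1, 0,0,0,0,0,-0.54,-1, 0,0,0,0,0,-0.63,-1, 0,0,0,0,0,-0.72,-1, 0,0,0,0,0,-0.81,-1, 0,0,0,0,0,-0.9,-1, 0,0,0,0,0,-1,-1, 0,0,0,0,0,-1,-1]'
```

```text
time_s: 19.6
ee_pos: [0.5155, 0.0869, 0.1403]
eef_rot: [-3.141, -0.003, 1.71]
force: [0.4, -0.5, -1.0]
grip_width: 0.0097
grip_force: 30.0
```

```bash
python3 -m pendant '[0,0,0,0,0,0,-1, 0,0,-0.04,0,0,0,-1, 0,0,-0.08,0,0,0,-1, 0,0,-0.12,0,0,0,-1, 0,0,-0.16,0,0,0,-1, 0,0,-0.2,0,0,0,-1, 0,0,-0.26,0,0,0,-1, 0,0,-0.32,0,0,0,-1, 0,0,-0.32,0,0,0,-1, 0,0,-0.32,0,0,0,-1]'
python3 -c "
from h import *
obs()"
```

```text
time_s: 20.6
ee_pos: [0.5157, 0.0865, 0.3004]
eef_rot: [-3.141, -0.003, 1.705]
force: [0.1, -0.2, -0.1]
grip_width: 0.0098
grip_force: 30.0
{'time_s': 20.6, 'qpos': [0.094, 0.183, 1.446, 0.003, 1.512, -0.04], 'joint_vel': [0.0, 0.017, 0.028, 0.001, -0.006, -0.013], 'tau': [0.032, -50.773, -39.537, 0.087, 0.193, 0.043], 'ee_pos': [0.516, 0.086, 0.3], 'eef_rot': [-3.141, -0.003, 1.705], 'force': [0.086, -0.186, -0.149], 'moment': [-0.058, 0.076, 0.035], 'grip_force': 30.0, 'grip_width': 0.01}
```

```bash
python3 -m pendant '[-0.07,-0.01,0,0,0,0.09,-1, -0.14,-0.025,0,0,0,0.18,-1, -0.21,-0.04,0,0,0,0.27,-1, -0.28,-0.05,0,0,0,0.36,-1, -0.35,-0.06,0,0,0,0.45,-1, -0.42,-0.075,0,0,0,0.54,-1, -0.49,-0.09,0,0,0,0.63,-1, -0.56,-0.1,0,0,0,0.72,-1, -0.63,-0.115,0,0,0,0.81,-1, -0.7,-0.125,0,0,0,0.9,-1, -0.744,-0.134,0,0,0,0.95,-1, -0.744,-0.134,0,0,0,0.95,-1]'
python3 -m pendant '[0,0,0,0,0,0.09,-1, 0,0,0,0,0,0.18,-1, 0,0,0,0,0,0.27,-1, 0,0,0,0,0,0.36,-1, 0,0,0,0,0,0.45,-1, 0,0,0,0,0,0.514,-1, 0,0,0,0,0,0.514,-1, 0,0,0,0,0,0.514,-1]'
python3 -c "
from h import *
obs()"
```

```text
time_s: 21.8
ee_pos: [0.4993, -0.2933, 0.2972]
eef_rot: [-3.136, 0.003, 0.209]
force: [0.1, 0.9, -1.1]
grip_width: 0.01
grip_force: 30.0
time_s: 22.6
ee_pos: [0.5001, -0.2905, 0.2989]
eef_rot: [-3.14, 0.003, -0.588]
force: [0.1, 0.2, -1.0]
grip_width: 0.0101
grip_force: 30.0
{'time_s': 22.6, 'qpos': [-0.591, 0.317, 1.285, 0.002, 1.543, 1.568], 'joint_vel': [-0.005, 0.001, -0.008, 0.001, 0.0, -0.004], 'tau': [0.043, -56.356, -37.39, 0.023, -0.073, 0.327], 'ee_pos': [0.5, -0.291, 0.299], 'eef_rot': [-3.14, 0.003, -0.588], 'force': [0.116, 0.152, -0.964], 'moment': [0.008, 0.09, -0.058], 'grip_force': 30.0, 'grip_width': 0.01}
```

```bash
python3 -m pendant '[0,0,0,0,0.09,0,-1, 0,0,0,0,0.18,0,-1, 0,0,0,0,0.27,0,-1, 0,0,0,0,0.36,0,-1, 0,0,0,0,0.37,0,-1, 0,0,0,0,0.37,0,-1, 0,0,0,0,0.37,0,-1]'
python3 -m pendant '[-0.04,0,0.06,0,0,0,-1, -0.08,0,0.12,0,0,0,-1, -0.12,0,0.18,0,0,0,-1, -0.16,0,0.24,0,0,0,-1, -0.2,0,0.3,0,0,0,-1, -0.22,0,0.335,0,0,0,-1, -0.232,0,0.353,0,0,0,-1, -0.238,0,0.363,0,0,0,-1, -0.238,0,0.363,0,0,0,-1, -0.238,0,0.363,0,0,0,-1]'
python3 -c "
from h import *
obs()"
```

```text
time_s: 23.3
ee_pos: [0.5006, -0.2915, 0.3]
eef_rot: [-3.14, -0.577, -0.592]
force: [0.2, 0.4, -0.8]
grip_width: 0.0094
grip_force: 30.0
time_s: 24.3
ee_pos: [0.5006, -0.291, 0.0835]
eef_rot: [-3.139, -0.58, -0.593]
force: [0.3, -0.4, -0.6]
grip_width: 0.0096
grip_force: 30.0
{'time_s': 24.3, 'qpos': [-0.59, 0.272, 2.0, 0.002, 0.29, 1.571], 'joint_vel': [0.001, -0.01, 0.003, -0.001, -0.004, 0.001], 'tau': [-0.022, -43.391, -27.767, 0.013, -1.61, 0.005], 'ee_pos': [0.501, -0.291, 0.083], 'eef_rot': [-3.139, -0.58, -0.593], 'force': [0.273, -0.438, -0.635], 'moment': [0.211, 0.389, 0.002], 'grip_force': 30.0, 'grip_width': 0.01}
```

```bash
python3 -m pendant '[-0.003,0,0.004,0,0,0,-1, -0.006,0,0.009,0,0,0,-1, -0.006,0,0.009,0,0,0,-1, -0.006,0,0.009,0,0,0,-0.15, -0.006,0,0.009,0,0,0,-0.15, -0.006,0,0.009,0,0,0,-0.15, -0.006,0,0.009,0,0,0,-0.15, -0.006,0,0.009,0,0,0,-0.15, -0.006,0,0.009,0,0,0,-0.15]'
python3 -m pendant '[0.06,0,-0.08,0,0,0,-0.15, 0.12,0,-0.16,0,0,0,-0.15, 0.18,0,-0.24,0,0,0,-0.15, 0.24,0,-0.34,0,0,0,-0.15, 0.24,0,-0.34,0,0,0,-0.15, 0.24,0,-0.34,0,-0.09,0,-0.15, 0.24,0,-0.34,0,-0.18,0,-0.15, 0.24,0,-0.34,0,-0.27,0,-0.15, 0.24,0,-0.34,0,-0.37,0,-0.15, 0.24,0,-0.34,0,-0.37,0,-0.15]'
```

```text
time_s: 25.2
ee_pos: [0.5, -0.2906, 0.077]
eef_rot: [-3.139, -0.579, -0.593]
force: [-0.3, -0.2, -0.0]
grip_width: 0.0398
grip_force: 0.0
time_s: 26.2
ee_pos: [0.5066, -0.2957, 0.2824]
eef_rot: [-3.14, 0.011, -0.592]
force: [-0.6, 0.9, -0.5]
grip_width: 0.04
grip_force: 0.0
```

```bash
python3 -m pendant '[-0.474,-0.394,0,0,0,0,-0.15, -0.474,-0.394,0,0,0,0,-0.15, -0.474,-0.394,0,0,0,0,-0.15, -0.474,-0.394,0,0,0,0,-0.15, -0.474,-0.394,0,0,0,0,-0.15, -0.474,-0.394,0,0,0,0,-0.15, -0.474,-0.394,0,0,0,0,-0.15, -0.474,-0.394,0,0,0,0,-0.15]'
python3 - <<'E'
from fit import *
o=obs();T=vision.camera("top");W=vision.camera("scene")
cl=np.array([.489,-.172]);cr=np.array([.489,-.284])
for c,cc in(("red",cl),("blue",cr)):
    for n,p in (("top",T),("scene",W)):
        k=cv2.connectedComponentsWithStats(mask(p,c));print(n,c,[(k[2][i].tolist(),(atz(p,k[3][i],.011)[:2]-cc).round(3).tolist()) for i in range(1,k[0]) if k[2][i,4]>5])
for c,cc in (("red",cl),("blue",cr)):
    for r in silhouettes("hook_"+c,T):
        m=np.argwhere(r["region"])[:,::-1].astype(float)
        w=np.array([atz(T,q,.008)[:2]-cc for q in m]); print(c,round(r["score"],2),np.round(r["extent"]),w.mean(0).round(3),w.min(0).round(3),w.max(0).round(3))
# grey wire pixels inside tray, per compartment
g=T["pixels"].astype(int).min(2)
for nm,cc in(("L",cl),("R",cr)):
    pts=[]
    for v in range(185,275):
        for u in range(275,390):
            d=atz(T,[u,v],.006)[:2]-cc
            if abs(d[0])<.075 and abs(d[1])<.045 and g[v,u]<190: pts.append(d)
    pts=np.array(pts);print(nm,len(pts),pts.min(0).round(3),pts.max(0).round(3),pts.mean(0).round(3))
t=silhouettes("rack",T);print([(round(x["score"],2),x["extent"]) for x in t])
for n in("salt_shaker","spice_jar","mug"): print(n,[(round(x["score"],2),np.round(x["extent"]).tolist()) for x in silhouettes(n,T)+silhouettes(n,W)])
E
```

```text
time_s: 27.0
ee_pos: [0.4189, 0.0015, 0.2859]
eef_rot: [-3.138, 0.0, -0.589]
force: [0.5, 0.3, 0.2]
grip_width: 0.0394
grip_force: 0.0
{'time_s': 27.0, 'qpos': [-0.086, -0.056, 1.733, 0.003, 1.463, 2.074], 'joint_vel': [-0.057, 0.031, -0.026, -0.004, 0.01, -0.027], 'tau': [2.609, -34.823, -36.028, 0.122, -0.039, 0.564], 'ee_pos': [0.419, 0.002, 0.286], 'eef_rot': [-3.138, 0.0, -0.589], 'force': [0.537, 0.325, 0.247], 'moment': [0.033, 0.091, -0.003], 'grip_force': 0.0, 'grip_width': 0.039}
top red [([143, 165, 12, 6, 61], [0.151, 0.403]), ([186, 168, 12, 7, 55], [0.143, 0.291]), ([244, 169, 7, 11, 51], [0.138, 0.149]), ([285, 247, 11, 10, 80], [-0.058, 0.037])]
scene red [([316, 190, 8, 8, 54], [-0.218, -0.046]), ([240, 202, 9, 9, 69], [0.069, -0.031]), ([257, 222, 5, 13, 54], [0.074, 0.125]), ([267, 244, 10, 15, 97], [0.083, 0.249])]
top blue [([335, 241, 8, 8, 34], [-0.04, 0.025])]
scene blue []
red 0.56 [188. 169. 203. 177.] [0.138 0.285] [0.123 0.264] [0.151 0.306]
red 0.52 [285. 219. 301. 254.] [-0.035  0.029] [-0.069  0.014] [0.027 0.047]
blue 0.69 [333. 213. 363. 253.] [-0.008  0.003] [-0.053 -0.031] [0.039 0.034]
L 124 [-0.072  0.006] [0.032 0.044] [-0.045  0.032]
R 148 [-0.051 -0.029] [0.039 0.036] [-0.012  0.008]
[(0.71, [137.6, 191.5, 234.1, 267.5])]
salt_shaker [(0.68, [219.0, 125.0, 238.0, 148.0]), (0.91, [209.0, 222.0, 225.0, 251.0])]
spice_jar [(0.96, [141.0, 114.0, 172.0, 141.0]), (0.26, [282.0, 189.0, 377.0, 264.0]), (0.81, [214.0, 251.0, 233.0, 305.0])]
mug [(0.95, [262.0, 104.0, 298.0, 158.0]), (0.44, [211.0, 205.0, 225.0, 224.0])]
```

Both hooks appear to be in their compartments. The blue blob is smaller than the red one, so I'll triangulate heights with the wrist camera and check that nothing is moving.

```bash
python3 - <<'E'
from fit import *
T=vision.camera("top");W=vision.camera("wrist")
for c in("red","blue"):
    for n,p in(("T",T),("W",W)):
        k=cv2.connectedComponentsWithStats(mask(p,c));print(n,c,[(k[2][i].tolist(),k[3][i].round(1).tolist()) for i in range(1,k[0]) if k[2][i,4]>5])
print(proj(W,[.449,-.259,.012]).round(1),proj(W,[.431,-.135,.012]).round(1))
r=[x for x in silhouettes("hook_blue",T)][0]["region"][211:256,330:366]
print("\n".join("".join("#" if x else "." for x in row) for row in r))
b=mask(T,"blue")[236:254,330:348];hs=cv2.cvtColor(T["pixels"],cv2.COLOR_RGB2HSV)[238:252,331:347]
print(hs[...,1])
E
```

```text
T red [([143, 165, 12, 6, 62], [148.5, 167.6]), ([186, 168, 12, 7, 55], [191.6, 171.0]), ([244, 169, 7, 11, 51], [247.0, 174.0]), ([285, 247, 11, 10, 80], [289.9, 251.5])]
W red [([164, 0, 16, 19, 210], [172.4, 7.7]), ([57, 66, 31, 16, 357], [72.1, 74.0]), ([328, 86, 20, 20, 277], [338.2, 95.5]), ([0, 115, 19, 18, 255], [7.4, 122.2]), ([298, 173, 17, 25, 268], [306.0, 184.7])]
T blue [([336, 241, 7, 9, 35], [338.7, 244.9])]
W blue [([407, 19, 14, 21, 225], [413.6, 29.4])]
[410.9  30.8] [336.8  96.5]
....................................
....................................
....................................
............................##......
..........................#####.....
.........................######.....
........................#######.....
.......................########.....
.......................#######......
......................########......
......................#######.......
......................######........
......................######........
.....................######.........
.....................#####..........
....................####............
...
[... 1308 characters left out ...]
 152 116  61  14   2   2   1]
 [  1   1   2   1   1   6  30  89 168 176 169 141  44   3   2   2]
 [  1   1   1   1   3  14  62 140 167 164 163 171  34   2   2   2]
 [  1   2   1   2   8  38 140 171 163 161 167 104  10   1   1   2]
 [  1   1   1   5  31 159 163 167 158 162 162  30   3   1   1   1]
 [  2   2   3  12  65 171 170 156 159 170  65   5   1   2   2   1]
 [  1   1   5  24 121 177 159 156 166 104  10   2   2   2   1   1]
 [  2   2   2  18  77 173 158 162 159  30   3   1   2   1   1   1]
 [  1   1   1   4  18  59 116 131  56   5   1   2   1   1   2   2]
 [  2   2   1   1   3   4  15  22   4   1   1   1   2   2   1   1]
 [  1   1   1   1   2   1   1   1   2   1   1   2   1   2   1   1]]
```

```bash
python3 -m pendant '[0,0,0,0,0,0,-0.15, 0,0,0,0,0,0,-0.15, 0,0,0,0,0,0,-0.15, 0,0,0,0,0,0,-0.15, 0,0,0,0,0,0,-0.15, 0,0,0,0,0,0,-0.15, 0,0,0,0,0,0,-0.15, 0,0,0,0,0,0,-0.15]'
python3 - <<'E'
from fit import *
for i in range(2):
    T=vision.camera("top");W=vision.camera("wrist")
    for c,a,b in(("red",(290,251),(338,95)),("blue",(339,245),(413,29))):
        u=blob(T,c,a,8);w=blob(W,c,b,8);X,r=tri([(T,u[:2]),(W,w[:2])]);print(c,u[:2].round(2),w[:2].round(2),X.round(4),r)
E
```

```text
time_s: 28.5
ee_pos: [0.4192, 0.0006, 0.2859]
eef_rot: [-3.14, 0.002, -0.592]
force: [-0.8, -0.7, 0.1]
grip_width: 0.0399
grip_force: 0.0
red [289.89 251.46] [338.25  95.45] [ 0.4327 -0.1327  0.0318] [array([ 0.1, -0.2]), array([0. , 0.4])]
blue [338.71 244.91] [413.67  29.35] [ 0.4496 -0.2549  0.0282] [array([ 0., -0.]), array([0., 0.])]
red [289.89 251.46] [338.25  95.45] [ 0.4327 -0.1327  0.0318] [array([ 0.1, -0.2]), array([0. , 0.4])]
blue [338.76 244.82] [413.67  29.35] [ 0.4497 -0.2551  0.0277] [array([-0.,  0.]), array([-0. , -0.1])]
```

```bash
python3 -c "
from station import order
print(order.hand_in())"
```

```text
the job is handed in; nothing more can be done
None
```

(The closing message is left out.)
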